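Open the service panel of a gas control box held by push-and-turn cam fasteners

TASK

The filter in the gas control box is due for changing, so open the box's sloping service panel: press in each of the two quarter-turn cam fasteners and turn it counter-clockwise, fully to its unlocked stop, then swing the panel by its bow handle fully up about its hinge, to its stop or nearly so, and leave it standing open on its stiff hinge. Both fasteners must be unlocked before the panel is moved and stay unlocked; leave the other things on the bench where they are.

Things in the scene. Friction and masses are not known exactly. Their poses are not given: they have to be found in the camera images.
- control_box: Fixed grey sheet-metal console, 210 mm deep (x), 280 wide (y), 60 high in front, 162 behind; its face slopes up from the lower front edge at 30 degrees, away from the robot. Origin: centre of its footprint on the bench; x to its back, y to its left, z up. In the face lies the aluminium service panel, 165 mm up the slope by 236 mm wide, 4 thick. Fastener tongues hook under the face's lower border.
- left_fastener (a joint): Turn of the left (+y side) quarter-turn fastener, rad: 0 locked, wing pointing up the slope; grows counter-clockwise looking at the panel; stop at 1.571 = unlocked, wing parallel to the hinge. Push-and-turn: press it at least 6.5 mm straight in (spring 6 N at 0, 10 N at 6.5 mm, 11.4 N at 9 mm, its bottom) and turn it while pressed; else a pin blocks it at 0.05 to 0.1 rad. Past 1.3 it can spring out.
- left_fastener_grip (a point): Left fastener: dark steel wing 64x13x22 mm on a 38 mm round flange, on the panel. Point on its axis at mid wing height, 28 mm above the panel (flange top 11 mm below, wing top 11 mm above the point). x along the wing, y across its 13 mm (grip there), z its turning axis, out of the panel, 30 degrees from vertical towards the robot. Turning takes under 0.3 N m.
- right_fastener (a joint): Turn of the right (-y side) quarter-turn fastener, rad: 0 locked, wing pointing up the slope; grows counter-clockwise looking at the panel; stop at 1.571 = unlocked, wing parallel to the hinge. Push-and-turn: press it at least 6.5 mm straight in (spring 6 N at 0, 10 N at 6.5 mm, 11.4 N at 9 mm, its bottom) and turn it while pressed; else a pin blocks it at 0.05 to 0.1 rad. Past 1.3 it can spring out.
- right_fastener_grip (a point): Right fastener: dark steel wing 64x13x22 mm on a 38 mm round flange, on the panel. Point on its axis at mid wing height, 28 mm above the panel (flange top 11 mm below, wing top 11 mm above the point). x along the wing, y across its 13 mm (grip there), z its turning axis, out of the panel, 30 degrees from vertical towards the robot. Turning takes under 0.3 N m.
- service_panel (a joint): Opening of the service panel, rad: 0 shut, grows as its lower edge rises up and away; stop at 1.75 (it then leans 20 degrees from upright, towards the robot). Hinged along its upper edge. 0.4 to 0.7 kg; its stiff hinge (0.75 N m) holds it wherever it is left; swinging it by the handle takes 6 to 12 N.
- panel_hinge (a point): Middle of the hinge line, at the panel's upper edge on its surface. Axes as the box's: y along the hinge line, z up.
- panel_handle (a point): Middle of the round 10 mm steel bar, 84 mm long, of the bow handle on the panel: bar level, parallel to the hinge, 36 mm above the panel's surface, 130 mm from the hinge line, 35 mm from the panel's lower edge, midway between the fasteners (84 mm to each side). x up the slope, y along the bar, z out of the panel; axes swing with it. The bar can turn between the fingers.
- mouse: Bystander: black computer mouse, 108x62x35 mm, behind the box in front of the printer. Origin: centre of its underside.
- logbook: Bystander: dark blue notebook, 170x124x14 mm, lying flat at the right end of the bench. Origin: centre of its underside.
- pen: Bystander: click pen, 145 mm long, near the right end of the bench. Origin: centre of its underside.
- loupe: Bystander: black stand loupe, 36 mm across, 34 mm high, left of the box. Origin: centre of its underside.
- test_piece: Bystander: ground metal disc, 41 mm across, 27 mm high, left of the box. Origin: centre of its underside.
- brush: Bystander: thin electrode brush with a blue handle, 128 mm long, beside the left side of the box. Origin: centre of its underside.
- hex_key: Bystander: hex key with a sleeve, 102 mm long, beside the left side of the box. Origin: centre of its underside.

How it is judged:
By the outcome, as a careful person would: the job done as asked, in the order asked, and still so for the second after the job is handed in, with the robot touching nothing.
It also fails if it takes over 64 s, if anything falls off the work surface, if the arm or the gripper's body presses on something with over 40 N, if the wrist force passes 120 N, or if a joint passes its speed limit or range.

ROBOT

A 6-joint arm with a two-finger parallel gripper is mounted at the origin on a cart in front of the work surface, level with it; the furniture and walls round the work are solid. World frame = base frame: x ahead of the robot, y to its left, z up, the work surface at z = 0. Lengths are in m, angles in degrees, forces in N, time in s.
With the tool pointing down it reaches from about 0.3 to 0.75 m from the base axis. Payload 8.5 kg.
Tool frame: the origin (TCP) lies between the finger pads; the fingertips stand env.finger_overhang ahead of it and the grasp point (between the pads) lies 2 mm behind it (env.finger_overhang is the distance from the TCP to the fingertips, in m); z points along the fingers, y is the line along which they close (so a half turn about z gives the same grasp; the last joint's range is limited). The gripper opens to 85 mm and grips with 20 to 120 N. Pads are 22 mm wide; open, the fingers measure 114 mm over their backs; the gripper's body (76 mm by 85 mm) begins 54 mm behind the grasp point. The pads swing forward as they close: fully open they stand 13 mm farther back than shut.
Start: joints at [-81.95, 21.807, 74.336, -0, 83.858, -12.336], TCP at [0.192, -0.516, 0.248] pointing down, gripper open.
Joint ranges: [-178.18, 178.18], [-50.72, 133.34], [12.68, 142.11], [-81.47, 261.47], [9.98, 163.14], [-165.26, 165.26]. Speed limits (degrees/s): [136.94, 136.94, 180, 180, 180, 180].

INTERFACE

Orientations are given as a 3x3 rotation matrix whose columns are the frame's x, y, z axes.
In Python, from rig import env gives the robot as it stands. The module is installed in compiled form; this text tells all that it offers.
- The arm moves only by the tool jog_arm, never from a script. Its arguments are lists of equal length, an entry for each row: "hand": the finger opening in m, from 0 to 0.0854; "travel": the shift along the world's x, y, z in m, a list of three; "yaw": the turn about the world's z in rad. A call has exactly 5 rows; each row shifts and turns the commanded pose from where the row before left it; what a row does not reach is not made up. A row lasts 1/8 s, in which the tool goes at most 62.5 mm and 10.7 degrees, less where a joint would pass 70% of its speed; a pose out of reach is approached as far as the arm can. A call is refused whole if a number of a shift passes 0.0625 or a number of a turn 0.188, either way. A call with a gripper value outside its range is refused whole. The fingers move at their own pace and stop on an object; "grip_force" is the grip in N (left out, the last holds). Time passes only in rows, so rows that do not move let the fingers close, or fill a call up. It gives the time, the measured TCP pose, the force, the opening and the grip force at its end, in the units of the state.
- env.observe(): the state, without advancing time (a new reading comes with each control period).
- env.get_image(name): name is "scene" or "top" or "wrist"; returns the picture (400x640x3 uint8, red, green, blue); there is no depth.
- env.calibration(name): a dict with "fx", "fy", "cx", "cy" (pixels), "position" and "rotation" of the camera in the world; the wrist camera has in their place "hand_eye" (4x4, takes a point from camera to tool coordinates, whose origin is the TCP and whose axes are the flange's). Camera axes: x right, y down, z forward; pixel columns grow to the right and rows downward; lengths in m; the calibration is good to about 2 mm. The wrist camera is an equidistant fisheye: a pixel r from the principal point sees the ray r / f radians off the axis. A picture is of the moment at which its call begins: read the wrist's pose just before it. calibration takes no time and is no camera call.
- env.close_job(): hands the job in; it is judged then, once.
The state is a dict: "time_s": time; "q": joint angles; "qvel": joint speeds; "joint_efforts": joint torques, N m; "position": TCP position; "tool_rot": TCP orientation; "ft_force": force on the tool from outside, world axes, zero at the start; "wrist_torque": the same for the moment, N m; "grip_width": finger opening in m; "gripper_force": force on a finger pad.
Only numpy, scipy, OpenCV 4.12 (cv2) and the standard library are available. Lean on these libraries where they do the work, as an engineer would, in place of code of your own. Each camera call takes 0.05 s, during which the arm holds its last target. There are 200 camera calls.

## Working session

There is one attempt and no reset: what is moved stays moved. The work goes in short steps, Python scripts to look and compute and a tool call to move; the robot and the scene stay as the last step left them, time stands still between calls to the robot, and variables do not carry over. Pictures are saved under pics/ and viewed, at most 10 in all, crops included, and the job is handed in when it is done.

Besides the shell and the picture viewer there is one more tool, called after ">>>" as a command line: name --pt "numbers of a row" for each row, then --argument value for the rest. jog_arm: Moves the arm, as the interface text tells. Its arguments: {"type":"object","properties":{"hand":{"type":"array"},"travel":{"type":"array"},"yaw":{"type":"array"},"grip_force":{"type":"number"}},"required":["hand","travel","yaw"]}

```bash
mkdir -p pics
python3 - <<'E'
from rig import env
import cv2,numpy as np
np.set_printoptions(precision=4,suppress=True)
o=env.observe();print(o['position'],o['tool_rot'],env.finger_overhang,o['grip_width'])
for n in("top","scene"):
    cv2.imwrite(f"pics/{n}0.png",env.get_image(n)[:,:,::-1]);print(n,env.calibration(n))
print(env.calibration("wrist"))
E
```

```text
[ 0.1915 -0.5153  0.2477] [[ 0.9374  0.3483 -0.0002]
 [ 0.3483 -0.9374  0.0015]
 [ 0.0003 -0.0015 -1.    ]] 0.017 0.0853718655449622
top {'fx': 400.33941878793354, 'fy': 400.33941878793354, 'cx': 322.6492390916837, 'cy': 191.44692147345393, 'position': array([0.3446, 0.2659, 1.3027]), 'rotation': array([[-0.0576, -0.9777,  0.2017],
       [-0.9983,  0.0565, -0.0112],
       [-0.0004, -0.202 , -0.9794]])}
scene {'fx': 410.361951542151, 'fy': 410.361951542151, 'cx': 322.0324670514139, 'cy': 200.35452684316468, 'position': array([0.0684, 1.0714, 0.828 ]), 'rotation': array([[-0.8332, -0.3477,  0.43  ],
       [-0.5529,  0.5084, -0.6602],
       [ 0.011 , -0.7878, -0.6158]])}
{'fx': 309.70691628693146, 'fy': 309.70691628693146, 'cx': 322.889609541151, 'cy': 201.1772965786124, 'hand_eye': array([[-0.0006, -0.9645, -0.2639,  0.0668],
       [ 1.    , -0.0005, -0.0004, -0.0005],
       [ 0.0002, -0.2639,  0.9646, -0.1256],
       [ 0.    ,  0.    ,  0.    ,  1.    ]])}
```

View pics/top0.png

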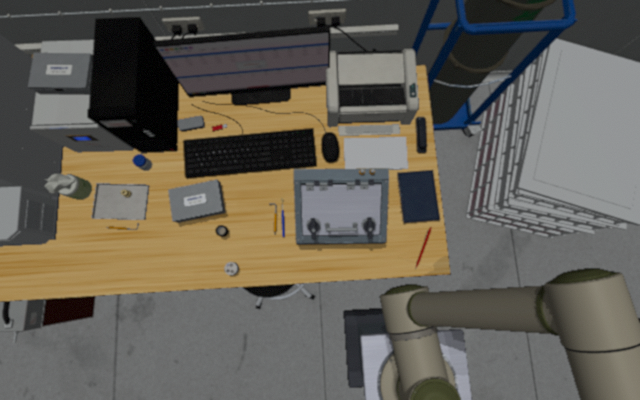

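View pics/scene0.png

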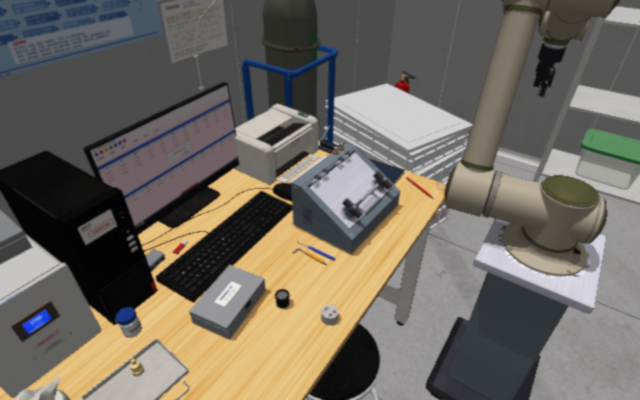

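The top view shows the box at about (340,207), with the fasteners near (313,226) and (369,226). In the scene view the box is at about (345,200). I'll enlarge the box in both.

Run:
```python
import cv2,numpy as np
a=cv2.imread("pics/top0.png")[160:255,285:400];b=cv2.imread("pics/scene0.png")[140:255,285:410]
a=cv2.resize(a,None,fx=6,fy=6,interpolation=2);b=cv2.resize(b,None,fx=5,fy=5,interpolation=2)
cv2.imwrite("pics/a.png",a);cv2.imwrite("pics/b.png",b)
```

```text
(no output)
```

View pics/a.png

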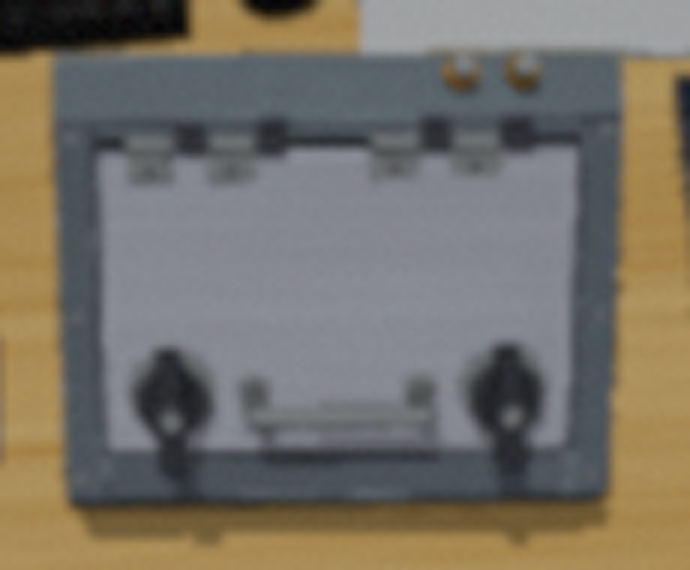

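View pics/b.png

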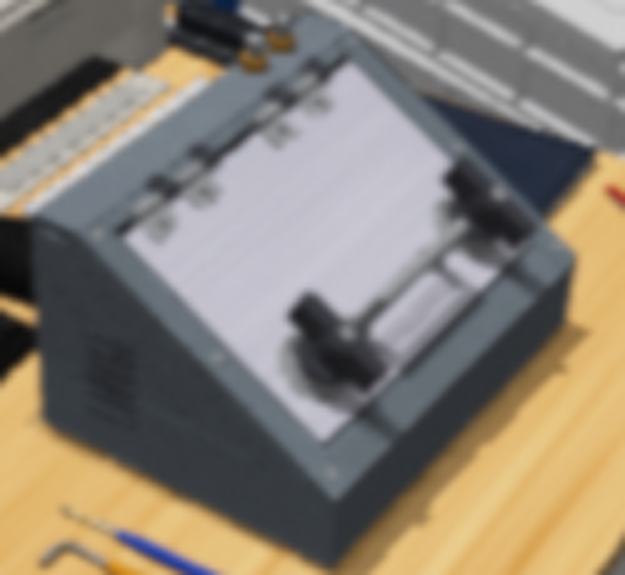

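The crops show the box's top corners, the panel edges, the handle bar at crop (343,417) in the top view, and the wings at (171,412) and (510,406), pointing up the slope. I'll fit the box pose to these points.

```bash
cat > fit.py <<'E'
from rig import env
import numpy as np
from scipy.optimize import least_squares
np.set_printoptions(precision=4,suppress=True)
c30,s30=np.cos(np.pi/6),.5
u=np.array([c30,0,s30]);n=np.array([-s30,0,c30]);e=np.array([0,1,0]);F=np.array([-.105,0,.06])
C={k:env.calibration(k) for k in("top","scene")}
def proj(k,P):
    c=C[k];p=c['rotation'].T@(P-c['position']);return np.array([c['fx']*p[0]/p[2]+c['cx'],c['fy']*p[1]/p[2]+c['cy']])
def pts(s,f): # s: hinge up slope from front edge; f: fastener from hinge
    H=F+s*u
    return {'hinge':H,'handle':H-.13*u+.036*n,'L':H-f*u+.084*e+.028*n,'R':H-f*u-.084*e+.028*n,
     'FL':F+.14*e,'FR':F-.14*e,'BL':np.array([.105,.14,.162]),'BR':np.array([.105,-.14,.162]),
     'bFL':np.array([-.105,.14,0]),'bBL':np.array([.105,.14,0]),
     'pUL':H+.118*e,'pUR':H-.118*e,'pLL':H-.165*u+.118*e,'pLR':H-.165*u-.118*e}
def W(q):
    x,y,a=q[:3];R=np.array([[np.cos(a),-np.sin(a),0],[np.sin(a),np.cos(a),0],[0,0,1]])
    return {k:R@p+[x,y,0] for k,p in pts(*q[3:]).items()}
E
cat > run.py <<'E'
from fit import *
ob=[('top',k,285+(a+.5)/6-.5,160+(b+.5)/6-.5) for k,a,b in [('FL',70,500),('FR',607,497),('BL',55,55),('BR',620,57),('pUL',97,148),('pUR',580,145),('pLL',106,450),('pLR',570,450),('handle',343,417),('L',171,412),('R',510,406)]]
ob+=[('scene',k,285+(a+.5)/5-.5,140+(b+.5)/5-.5) for k,a,b in [('FL',335,497),('FR',575,260),('BL',36,215),('bFL',333,568),('bBL',45,422),('pLL',325,440),('pUL',122,235)]]
def r(q):
    w=W(q);return np.concatenate([proj(k,w[m])-[a,b] for k,m,a,b in ob])
S=least_squares(r,[.45,.1,0,.19,.12],loss='soft_l1');print(S.x)
for o,d in zip(ob,r(S.x).reshape(-1,2)):print(o[0],o[1],d)
for k,p in W(S.x).items():
    if k in('hinge','handle','L','R'):print(k,p)
E
python3 run.py
```

```text
[ 0.5406  0.1998 -0.0494  0.191   0.1284]
top FL [-0.7727  0.259 ]
top FR [0.3991 0.0039]
top BL [-0.2005  0.0845]
top BR [ 0.7255 -1.0184]
top pUL [ 0.3506 -0.2192]
top pUR [ 0.1805 -0.3732]
top pLL [0.1574 0.8251]
top pLR [-0.243   0.1863]
top handle [-0.2161  0.2633]
top L [ 0.0616 -0.2651]
top R [0.0814 0.2669]
scene FL [0.4623 0.2586]
scene FR [ 1.0687 -1.3418]
scene BL [-0.6645 -1.1935]
scene bFL [-0.3375  1.6695]
scene bBL [-0.5796  0.904 ]
scene pLL [0.2313 0.4033]
scene pUL [-0.4262 -1.323 ]
hinge [0.6009 0.1968 0.1555]
handle [0.4705 0.2033 0.1217]
L [0.48   0.2869 0.1156]
R [0.4717 0.1191 0.1156]
```

>>> jog_arm --hand '[0.085,0.085,0.085,0.085,0.085]' --pt "0.0187 0.0423 0" --pt "0.0187 0.0423 0" --pt "0.0187 0.0423 0" --pt "0.0187 0.0423 0" --pt "0.0187 0.0423 0" --yaw '[-0.027,-0.027,-0.027,-0.027,-0.027]'

```text
time_s: 0.72
position: [0.2854, -0.3025, 0.2481]
tool_rot: [[0.976, 0.218, -0.0], [0.218, -0.976, 0.0], [-0.0, -0.0, -1.0]]
ft_force: [0.5, -0.4, -0.2]
grip_width: 0.0851
gripper_force: 0.0
```

>>> jog_arm --hand '[0.085,0.085,0.085,0.085,0.085]' --pt "0.0187 0.0423 0" --pt "0.0187 0.0423 0" --pt "0.0187 0.0423 0" --pt "0.0187 0.0423 0" --pt "0.0187 0.0423 0" --yaw '[-0.027,-0.027,-0.027,-0.027,-0.027]'

```text
time_s: 1.35
position: [0.3789, -0.091, 0.2483]
tool_rot: [[0.996, 0.085, -0.0], [0.085, -0.996, 0.0], [-0.0, -0.0, -1.0]]
ft_force: [1.1, -0.6, -0.5]
grip_width: 0.0848
gripper_force: 0.0
```

>>> jog_arm --hand '[0.05,0.05,0.05,0.05,0.05]' --pt "0.0187 0.0423 0" --pt "0.0187 0.0423 0" --pt "0.0187 0.0423 0" --pt "0.0187 0.0423 0" --pt "0.0187 0.0423 0" --yaw '[-0.027,-0.027,-0.027,-0.027,-0.027]'

```text
time_s: 1.98
position: [0.4724, 0.1205, 0.2481]
tool_rot: [[0.999, -0.05, -0.001], [-0.05, -0.999, -0.0], [-0.001, 0.0, -1.0]]
ft_force: [0.6, -0.9, -0.5]
grip_width: 0.0499
gripper_force: 0.0
```

```bash
cat > wl.py <<'E'
from rig import env
import numpy as np,cv2,sys
np.set_printoptions(precision=4,suppress=True)
w=env.calibration("wrist")
def look(name,P):
    o=env.observe();T=np.eye(4);T[:3,:3]=o['tool_rot'];T[:3,3]=o['position'];M=T@w['hand_eye']
    im=env.get_image("wrist")[:,:,::-1].copy()
    print(o['position'],o['tool_rot'][:2,0],o['q'],o['grip_width'])
    for k,p in P.items():
        c=M[:3,:3].T@(np.array(p)-M[:3,3]);t=np.arctan2(np.hypot(c[0],c[1]),c[2]);r=t*w['fx']/np.hypot(c[0],c[1])
        uv=(c[0]*r+w['cx'],c[1]*r+w['cy']);print(k,np.array(uv))
        cv2.drawMarker(im,(int(uv[0]),int(uv[1])),(0,255,0),cv2.MARKER_CROSS,9,1)
    cv2.imwrite(f"pics/{name}.png",im)
E
python3 - <<'E'
from wl import *
look("w1",{'R':[.4717,.1191,.1156],'L':[.48,.2869,.1156],'handle':[.4705,.2033,.1217],'hinge':[.6009,.1968,.1555]})
E
```

```text
[0.4724 0.1205 0.2481] [ 0.9988 -0.0499] [ 0.3695 15.554  83.8525 -0.0052 80.6229 93.2317] 0.04991489043426156
R [325.1997 197.307 ]
L [150.4418 197.8994]
handle [228.9691 205.2263]
hinge [209.7809  44.969 ]
```

View pics/w1.png

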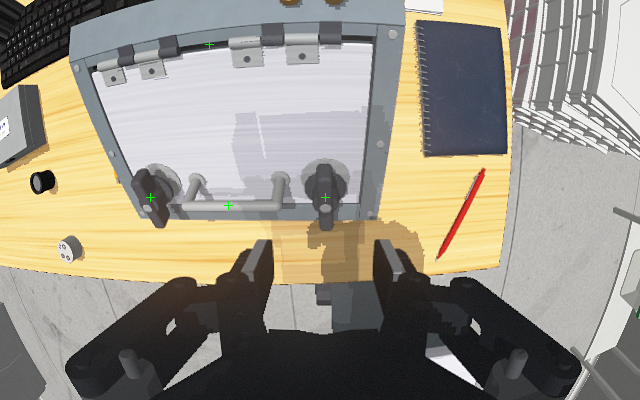

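The wrist view confirms the fit: the right wing is centred at about (324,196), within 1–2 px of the prediction. Next I'll descend and grip it.

>>> jog_arm --hand '[0.05,0.05,0.05,0.05,0.05]' --pt "-0.0024 -0.0008 -0.03" --pt "0 0 -0.03" --pt "0 0 -0.03" --pt "0 0 -0.0285" --pt "0 0 0" --yaw '[0,0,0,0,0]'

```text
time_s: 2.65
position: [0.4688, 0.118, 0.1284]
tool_rot: [[0.999, -0.049, -0.004], [-0.049, -0.999, -0.0], [-0.004, 0.0, -1.0]]
ft_force: [-0.3, 0.2, 0.5]
grip_width: 0.0504
gripper_force: 0.0
```

>>> jog_arm --hand '[0.008,0.008,0.008,0.008,0.008]' --pt "0 0 0" --pt "0 0 0" --pt "0 0 0" --pt "0 0 0" --pt "0 0 0" --yaw '[0,0,0,0,0]' --grip_force 40

```text
time_s: 3.28
position: [0.4702, 0.1186, 0.131]
tool_rot: [[0.999, -0.049, 0.003], [-0.049, -0.999, 0.001], [0.003, -0.001, -1.0]]
ft_force: [-1.4, 3.8, 7.0]
grip_width: 0.0117
gripper_force: 41.6
```

>>> jog_arm --hand '[0.008,0.008,0.008,0.008,0.008]' --pt "0.0015 0 -0.003" --pt "0.0015 0 -0.003" --pt "0.001 0 -0.002" --pt "0 0 0" --pt "0 0 0" --yaw '[0,0,0,0,0]'

```text
time_s: 3.9
position: [0.4745, 0.1184, 0.1235]
tool_rot: [[0.999, -0.049, 0.004], [-0.049, -0.999, 0.0], [0.004, -0.001, -1.0]]
ft_force: [-0.9, 2.0, 10.2]
grip_width: 0.0117
gripper_force: 42.3
```

>>> jog_arm --hand '[0.008,0.008,0.008,0.008,0.008]' --pt "0 0 0" --pt "0 0 0" --pt "0 0 0" --pt "0 0 0" --pt "0 0 0" --yaw '[0.08,0.1,0.1,0.1,0]'

```text
time_s: 4.53
position: [0.4748, 0.1179, 0.1236]
tool_rot: [[0.946, 0.325, 0.005], [0.325, -0.946, -0.001], [0.004, 0.002, -1.0]]
ft_force: [-0.9, 0.3, 11.2]
grip_width: 0.0119
gripper_force: 64.0
```

```bash
cat > st.py <<'E'
from rig import env
import numpy as np
np.set_printoptions(precision=4,suppress=True)
o=env.observe()
for k in('position','ft_force','wrist_torque','grip_width','gripper_force','q'):print(k,o[k])
print(np.degrees(np.arctan2(*o['tool_rot'][1::-1,0])))
E
python3 st.py
```

```text
position [0.4748 0.1179 0.1236]
ft_force [-0.8728  0.3234 11.1613]
wrist_torque [-0.9884 -0.1004 -0.5763]
grip_width 0.011921439355701696
gripper_force 64.02301389724016
q [ 0.074  23.5973 94.9562 -0.0662 61.1884 71.1183]
18.987743230938158
```

>>> jog_arm --hand '[0.008,0.008,0.008,0.008,0.008]' --pt "0 0 0" --pt "0 0 0" --pt "0 0 0" --pt "0 0 0" --pt "0 0 0" --yaw '[0.1,0.1,0.1,0.1,0]' --grip_force 25

```text
time_s: 5.15
position: [0.4741, 0.1183, 0.1239]
tool_rot: [[0.744, 0.668, 0.003], [0.668, -0.744, -0.0], [0.002, 0.002, -1.0]]
ft_force: [-5.4, 3.0, 17.3]
grip_width: 0.0119
gripper_force: 89.2
```

```bash
python3 st.py
```

```text
position [0.4741 0.1183 0.1239]
ft_force [-5.4357  2.9633 17.3357]
wrist_torque [-0.3293  0.667  -0.4093]
grip_width 0.011934891585169364
gripper_force 89.15388509631157
q [ 0.1018 23.5459 94.9832 -0.0059 61.2942 48.1849]
41.91990841083654
```

>>> jog_arm --hand '[0.014,0.0145,0.015,0.0155,0.016]' --pt "0 0 0" --pt "0 0 0" --pt "0 0 0" --pt "0 0 0" --pt "0 0 0" --yaw '[0,0.1,0.1,0.1,0]'

```text
time_s: 5.78
position: [0.4738, 0.1186, 0.1234]
tool_rot: [[0.513, 0.858, 0.002], [0.858, -0.513, 0.001], [0.001, 0.001, -1.0]]
ft_force: [-5.0, 2.7, 12.9]
grip_width: 0.0162
gripper_force: 26.8
```

```bash
python3 st.py
```

```text
position [0.4738 0.1186 0.1234]
ft_force [-5.011   2.6767 12.9377]
wrist_torque [ 0.2623  0.5718 -0.107 ]
grip_width 0.01619507292173562
gripper_force 26.769362557679415
q [ 0.1122 23.5883 95.0288  0.0419 61.2776 30.9685]
59.12373032739299
```

>>> jog_arm --hand '[0.0165,0.017,0.0175,0.018,0.018]' --pt "0 0 0" --pt "0 0 0" --pt "0 0 0" --pt "0 0 0" --pt "0 0 0" --yaw '[0.13,0.13,0.13,0.1,0]'

```text
time_s: 6.4
position: [0.4735, 0.1184, 0.123]
tool_rot: [[0.049, 0.999, 0.001], [0.999, -0.049, 0.0], [0.0, 0.001, -1.0]]
ft_force: [-4.5, 2.4, 10.2]
grip_width: 0.018
gripper_force: 12.1
```

```bash
python3 st.py
```

```text
position [0.4735 0.1184 0.123 ]
ft_force [-4.4936  2.3844 10.1767]
wrist_torque [ 0.2703  0.6014 -0.0381]
grip_width 0.018005921691304876
gripper_force 12.094336798181757
q [ 0.1024 23.618  95.0612  0.021  61.2764  2.8859]
87.20640769848872
```

>>> jog_arm --hand '[0.018,0.017,0.016,0.016,0.016]' --pt "0 0 0" --pt "0 0 0" --pt "0 0 0" --pt "0 0 0" --pt "0 0 0" --yaw '[0.06,0.06,0.06,0,0]'

```text
time_s: 7.02
position: [0.4736, 0.1187, 0.1231]
tool_rot: [[-0.128, 0.992, 0.001], [0.992, 0.128, 0.001], [0.001, 0.001, -1.0]]
ft_force: [-4.1, 4.0, 8.9]
grip_width: 0.0173
gripper_force: 32.1
```

```bash
python3 st.py
```

```text
position [0.4736 0.1187 0.1231]
ft_force [-4.0925  3.9681  8.9394]
wrist_torque [ 0.509   0.4352 -0.7776]
grip_width 0.01729937008954903
gripper_force 32.050676881335676
q [ 0.1043 23.6117 95.0514  0.0826 61.2663 -7.3026]
97.36730306206485
```

>>> jog_arm --hand '[0.022,0.026,0.03,0.03,0.03]' --pt "0 0 0" --pt "0 0 0" --pt "0 0 0.005" --pt "-0.005 0 0.03" --pt "0 0 0.05" --yaw '[0,0,0,0,0]'

```text
time_s: 7.65
position: [0.4677, 0.1181, 0.2073]
tool_rot: [[-0.13, 0.992, -0.003], [0.992, 0.13, -0.0], [0.0, -0.003, -1.0]]
ft_force: [1.4, -0.1, 0.2]
grip_width: 0.0301
gripper_force: 0.0
```

>>> jog_arm --hand '[0.05,0.05,0.05,0.05,0.05]' --pt "0 0.01 0.04" --pt "0 0.04 0" --pt "0 0.04 0" --pt "0 0.04 0" --pt "0.008 0.038 0" --yaw '[-0.175,-0.175,-0.175,-0.175,-0.175]'

```text
time_s: 8.28
position: [0.4763, 0.2875, 0.2474]
tool_rot: [[0.682, 0.731, 0.001], [0.731, -0.682, -0.0], [0.0, 0.001, -1.0]]
ft_force: [1.1, -0.5, 0.2]
grip_width: 0.0499
gripper_force: 0.0
```

>>> jog_arm --hand '[0.05,0.05,0.05,0.05,0.05]' --pt "0 0 0" --pt "0 0 0" --pt "0 0 0" --pt "0 0 0" --pt "0 0 0" --yaw '[-0.175,-0.175,-0.175,-0.175,-0.175]'

```text
time_s: 8.9
position: [0.4766, 0.2861, 0.2472]
tool_rot: [[0.998, -0.055, 0.0], [-0.055, -0.998, -0.0], [0.0, 0.0, -1.0]]
ft_force: [-0.5, -0.2, 0.7]
grip_width: 0.0496
gripper_force: 0.0
```

Run:
```python
from wl import *
look("w2",{'R':[.4717,.1191,.1156],'L':[.48,.2869,.1156],'handle':[.4705,.2033,.1217]})
```

```text
[0.4766 0.2861 0.2472] [ 0.9985 -0.0549] [ 18.7755  22.4362  73.5158  -0.0147  84.0266 111.9251] 0.04957052579720871
R [497.6923 193.0437]
L [322.3065 193.2167]
handle [419.072  200.5737]
```

View pics/w2.png

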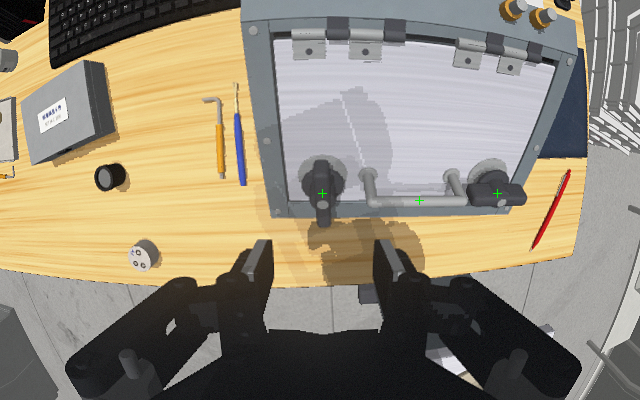

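The right wing now lies parallel to the hinge, at about (497,194). The left wing, at (322,192), matches its prediction, so I'll do the same there.

>>> jog_arm --hand '[0.05,0.05,0.05,0.05,0.05]' --pt "0.002 0.0008 -0.03" --pt "0 0 -0.03" --pt "0 0 -0.03" --pt "0 0 -0.027" --pt "0 0 0" --yaw '[0,0,0,0,0]'

```text
time_s: 9.57
position: [0.4781, 0.287, 0.1286]
tool_rot: [[0.999, -0.047, -0.003], [-0.047, -0.999, -0.0], [-0.003, 0.001, -1.0]]
ft_force: [0.9, -0.3, 0.3]
grip_width: 0.0502
gripper_force: 0.0
```

>>> jog_arm --hand '[0.008,0.008,0.008,0.008,0.008]' --pt "0 0 0" --pt "0 0 0" --pt "0 0 0" --pt "0 0 0" --pt "0 0 0" --yaw '[0,0,0,0,0]' --grip_force 40

```text
time_s: 10.2
position: [0.479, 0.2868, 0.1307]
tool_rot: [[0.999, -0.049, 0.001], [-0.049, -0.999, -0.0], [0.001, 0.0, -1.0]]
ft_force: [-1.5, -2.8, 6.1]
grip_width: 0.0118
gripper_force: 41.7
```

>>> jog_arm --hand '[0.008,0.008,0.008,0.008,0.008]' --pt "0.0015 0 -0.003" --pt "0.0015 0 -0.003" --pt "0.001 0 -0.002" --pt "0 0 0" --pt "0 0 0" --yaw '[0,0,0,0,0]'

```text
time_s: 10.82
position: [0.4832, 0.2866, 0.1233]
tool_rot: [[0.999, -0.049, 0.002], [-0.049, -0.999, -0.0], [0.002, 0.0, -1.0]]
ft_force: [-2.1, -3.9, 10.4]
grip_width: 0.0118
gripper_force: 42.3
```

Same readings as on the right side, so I'll turn it with the same profile.

>>> jog_arm --hand '[0.008,0.008,0.008,0.008,0.008]' --pt "0 0 0" --pt "0 0 0" --pt "0 0 0" --pt "0 0 0" --pt "0 0 0" --yaw '[0.08,0.1,0.1,0.1,0]'

```text
time_s: 11.45
position: [0.483, 0.2861, 0.1232]
tool_rot: [[0.946, 0.325, 0.002], [0.325, -0.946, -0.002], [0.001, 0.002, -1.0]]
ft_force: [-3.1, -5.3, 11.6]
grip_width: 0.0119
gripper_force: 63.6
```

>>> jog_arm --hand '[0.01,0.0115,0.013,0.014,0.014]' --pt "0 0 0" --pt "0 0 0" --pt "0 0 0" --pt "0 0 0" --pt "0 0 0" --yaw '[0.1,0.1,0.1,0.1,0]' --grip_force 25

```text
time_s: 12.08
position: [0.4826, 0.287, 0.1235]
tool_rot: [[0.744, 0.668, 0.001], [0.668, -0.744, 0.0], [0.001, 0.001, -1.0]]
ft_force: [-5.6, -0.4, 14.2]
grip_width: 0.0145
gripper_force: 48.2
```

>>> jog_arm --hand '[0.014,0.0145,0.015,0.0155,0.016]' --pt "0 0 0" --pt "0 0 0" --pt "0 0 0" --pt "0 0 0" --pt "0 0 0" --yaw '[0,0.1,0.1,0.1,0]'

```text
time_s: 12.7
position: [0.4824, 0.2875, 0.1233]
tool_rot: [[0.513, 0.858, 0.001], [0.858, -0.513, 0.001], [0.002, 0.0, -1.0]]
ft_force: [-6.7, 1.4, 12.1]
grip_width: 0.0157
gripper_force: 30.3
```

>>> jog_arm --hand '[0.0165,0.017,0.0175,0.018,0.018]' --pt "0 0 0" --pt "0 0 0" --pt "0 0 0" --pt "0 0 0" --pt "0 0 0" --yaw '[0.13,0.13,0.13,0.1,0]'

```text
time_s: 13.32
position: [0.4818, 0.2877, 0.1227]
tool_rot: [[0.048, 0.999, -0.001], [0.999, -0.048, 0.001], [0.001, -0.001, -1.0]]
ft_force: [-6.4, 3.2, 7.9]
grip_width: 0.0181
gripper_force: 13.2
```

>>> jog_arm --hand '[0.018,0.017,0.016,0.016,0.016]' --pt "0 0 0" --pt "0 0 0" --pt "0 0 0" --pt "0 0 0" --pt "0 0 0" --yaw '[0.06,0.06,0.06,0,0]'

```text
time_s: 13.95
position: [0.4817, 0.288, 0.1229]
tool_rot: [[-0.129, 0.992, -0.001], [0.992, 0.129, 0.002], [0.003, -0.001, -1.0]]
ft_force: [-7.1, 3.4, 9.8]
grip_width: 0.0178
gripper_force: 33.0
```

```bash
python3 st.py
```

```text
position [0.4817 0.288  0.1229]
ft_force [-7.1477  3.4367  9.7868]
wrist_torque [ 0.6863  1.0759 -0.6471]
grip_width 0.017785249627254692
gripper_force 33.04062457289547
q [18.7214 29.7819 83.4103  0.1673 66.8162 11.2593]
97.3961644279617
```

>>> jog_arm --hand '[0.022,0.026,0.03,0.03,0.03]' --pt "0 0 0" --pt "0 0 0" --pt "0 0 0.005" --pt "-0.005 0 0.03" --pt "0 0 0.05" --yaw '[0,0,0,0,0]'

```text
time_s: 14.58
position: [0.4768, 0.2868, 0.2067]
tool_rot: [[-0.13, 0.992, -0.003], [0.992, 0.13, -0.001], [-0.0, -0.004, -1.0]]
ft_force: [1.2, -0.3, -0.4]
grip_width: 0.03
gripper_force: 0.0
```

>>> jog_arm --hand '[0.04,0.04,0.04,0.04,0.04]' --pt "0 0 0.03" --pt "-0.003 -0.04 0" --pt "-0.003 -0.0437 0" --pt "0 0 0" --pt "0 0 0" --yaw '[0,-0.09,-0.088,0,0]'

```text
time_s: 15.2
position: [0.4718, 0.2035, 0.237]
tool_rot: [[0.048, 0.999, 0.0], [0.999, -0.048, 0.0], [0.0, 0.0, -1.0]]
ft_force: [0.5, 0.4, 0.5]
grip_width: 0.0401
gripper_force: 0.0
```

Run:
```python
from wl import *
look("w3",{'R':[.4717,.1191,.1156],'L':[.48,.2869,.1156],'handle':[.4705,.2033,.1217]})
```

```text
[0.4718 0.2035 0.237 ] [0.0476 0.9989] [10.1074 18.6775 81.1565  0.0206 80.1383 12.8294] 0.04010829292831927
R [327.3346 289.0353]
L [328.3905  97.9782]
handle [321.4694 203.1901]
```

View pics/w3.png

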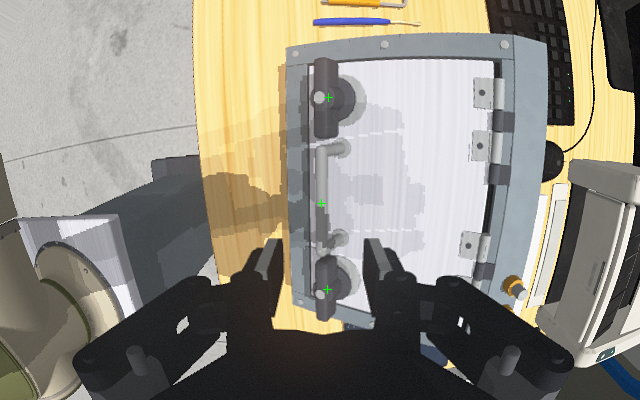

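Both wings now lie parallel to the hinge, at (326,97) and (327,289). The handle bar, at (321,203), is where the fit predicted. I'll grip it and work out the arc.

>>> jog_arm --hand '[0.03,0.03,0.03,0.03,0.03]' --pt "-0.0013 0 -0.03" --pt "0 0 -0.03" --pt "0 0 -0.03" --pt "0 0 -0.021" --pt "0 0 0" --yaw '[0,0,0,0,0]'

```text
time_s: 15.88
position: [0.4698, 0.2039, 0.1247]
tool_rot: [[0.046, 0.999, -0.003], [0.999, -0.046, -0.0], [-0.001, -0.003, -1.0]]
ft_force: [0.0, -0.1, 1.5]
grip_width: 0.0298
gripper_force: 0.0
```

>>> jog_arm --hand '[0.005,0.005,0.005,0.005,0.005]' --pt "0 0 0" --pt "0 0 0" --pt "0 0 0" --pt "0 0 0" --pt "0 0 0" --yaw '[0,0,0,0,0]' --grip_force 35

```text
time_s: 16.5
position: [0.4705, 0.2037, 0.1267]
tool_rot: [[0.048, 0.999, 0.001], [0.999, -0.048, 0.001], [0.001, 0.001, -1.0]]
ft_force: [-2.6, 3.8, 6.0]
grip_width: 0.0084
gripper_force: 34.6
```

```bash
python3 st.py
python3 - <<'E'
import numpy as np
a=np.radians(194.5-np.arange(0,101,4.));r=.1349
P=np.c_[r*np.cos(a)*.9988,-.0494*r*np.cos(a),r*np.sin(a)]
np.set_printoptions(precision=4,suppress=True)
print(np.diff(P,axis=0));print((P-P[0])[::5])
E
```

```text
position [0.4705 0.2037 0.1267]
ft_force [-2.5501  3.8104  5.9545]
wrist_torque [ 0.6194  0.4997 -0.0174]
grip_width 0.008372399203361958
gripper_force 34.591262340545654
q [10.1426 25.3783 91.0081  0.0539 63.5331 12.8608]
87.25784022269539
[[-0.002   0.0001  0.0092]
 [-0.0014  0.0001  0.0093]
 [-0.0007  0.      0.0094]
 [-0.0001  0.      0.0094]
 [ 0.0006 -0.      0.0094]
 [ 0.0012 -0.0001  0.0093]
 [ 0.0019 -0.0001  0.0092]
 [ 0.0025 -0.0001  0.0091]
 [ 0.0031 -0.0002  0.0089]
 [ 0.0038 -0.0002  0.0086]
 [ 0.0043 -0.0002  0.0084]
 [ 0.0049 -0.0002  0.008 ]
 [ 0.0055 -0.0003  0.0077]
 [ 0.006  -0.0003  0.0073]
 [ 0.0065 -0.0003  0.0068]
 [ 0.0069 -0.0003  0.0064]
 [ 0.0074 -0.0004  0.0059]
 [ 0.0078 -0.0004  0.0053]
 [ 0.0081 -0.0004  0.0048]
 [ 0.0084 -0.0004  0.0042]
 [ 0.0087 -0.0004  0.0036]
 [ 0.0089 -0.0004  0.003 ]
 [ 0.0091 -0.0005  0.0024]
 [ 0.0092 -0.0005  0.0017]
 [ 0.0093 -0.0005  0.0011]]
[[ 0.      0.      0.    ]
 [-0.0037  0.0002  0.0467]
 [ 0.0088 -0.0004  0.0919]
 [ 0.036  -0.0018  0.13  ]
 [ 0.0746 -0.0037  0.1565]
 [ 0.1199 -0.0059  0.1683]]
```

>>> jog_arm --hand '[0.005,0.005,0.005,0.005,0.005]' --pt "-0.002 0 0.0092" --pt "-0.0014 0 0.0093" --pt "-0.0007 0 0.0094" --pt "-0.0001 0 0.0094" --pt "0.0006 0 0.0094" --yaw '[0,0,0,0,0]'

```text
time_s: 17.12
position: [0.4664, 0.2038, 0.1719]
tool_rot: [[0.048, 0.999, -0.002], [0.999, -0.048, 0.001], [0.001, -0.002, -1.0]]
ft_force: [4.7, 6.4, -12.1]
grip_width: 0.0081
gripper_force: 33.9
```

>>> jog_arm --hand '[0.005,0.005,0.005,0.005,0.005]' --pt "0.0012 0 0.0093" --pt "0.0019 -0.0001 0.0092" --pt "0.0025 -0.0001 0.0091" --pt "0.0031 -0.0002 0.0089" --pt "0.0038 -0.0002 0.0086" --yaw '[0,0,0,0,0]'

```text
time_s: 17.75
position: [0.4769, 0.2034, 0.2162]
tool_rot: [[0.048, 0.999, -0.008], [0.999, -0.047, 0.001], [0.001, -0.008, -1.0]]
ft_force: [-7.9, 5.8, -8.6]
grip_width: 0.0085
gripper_force: 34.1
```

>>> jog_arm --hand '[0.005,0.005,0.005,0.005,0.005]' --pt "0.0043 -0.0002 0.0084" --pt "0.0049 -0.0002 0.008" --pt "0.0055 -0.0003 0.0077" --pt "0.006 -0.0003 0.0073" --pt "0.0065 -0.0003 0.0068" --yaw '[0,0,0,0,0]'

```text
time_s: 18.38
position: [0.5014, 0.2023, 0.2555]
tool_rot: [[0.046, 0.999, -0.014], [0.999, -0.046, 0.001], [0.0, -0.014, -1.0]]
ft_force: [-25.2, 4.3, 9.4]
grip_width: 0.0082
gripper_force: 35.1
```

>>> jog_arm --hand '[0.005,0.005,0.005,0.005,0.005]' --pt "0.0069 -0.0003 0.0064" --pt "0.0074 -0.0004 0.0059" --pt "0.0078 -0.0004 0.0053" --pt "0.0081 -0.0004 0.0048" --pt "0.0084 -0.0004 0.0042" --yaw '[0,0,0,0,0]'

```text
time_s: 19.0
position: [0.5419, 0.2005, 0.2861]
tool_rot: [[0.046, 0.999, -0.003], [0.999, -0.046, 0.002], [0.001, -0.004, -1.0]]
ft_force: [-21.7, 3.8, 24.6]
grip_width: 0.0082
gripper_force: 36.3
```

>>> jog_arm --hand '[0.005,0.005,0.005,0.005,0.005]' --pt "0.005 -0.0004 0.006" --pt "0.008 -0.0004 0.005" --pt "0.009 -0.0004 0.003" --pt "0.009 -0.0005 0.0017" --pt "0.009 -0.0005 0.0011" --yaw '[0,0,0,0,0]'

```text
time_s: 19.62
position: [0.5837, 0.1984, 0.3004]
tool_rot: [[0.046, 0.999, -0.003], [0.999, -0.046, 0.002], [0.002, -0.003, -1.0]]
ft_force: [-8.7, 5.8, 4.4]
grip_width: 0.0085
gripper_force: 34.8
```

```bash
python3 st.py
```

```text
position [0.5837 0.1984 0.3004]
ft_force [-8.7132  5.7999  4.3932]
wrist_torque [ 1.029   1.7496 -0.0329]
grip_width 0.008515018822324364
gripper_force 34.7601592540741
q [ 7.7343 27.2764 56.8577  0.1341 95.9963 10.4105]
87.33749645571052
```

>>> jog_arm --hand '[0.005,0.005,0.005,0.005,0.005]' --pt "0.004 0 0.0003" --pt "0.003 0 0.0002" --pt "0.002 0 0" --pt "0 0 0" --pt "0 0 0" --yaw '[0,0,0,0,0]'

```text
time_s: 20.25
position: [0.5912, 0.1981, 0.3014]
tool_rot: [[0.046, 0.999, -0.005], [0.999, -0.046, 0.001], [0.001, -0.005, -1.0]]
ft_force: [-17.6, 3.3, 12.1]
grip_width: 0.008
gripper_force: 35.2
```

>>> jog_arm --hand '[0.005,0.005,0.005,0.005,0.005]' --pt "0.002 0 0.001" --pt "0.002 0 0.001" --pt "0.002 0 0" --pt "0 0 0" --pt "0 0 0" --yaw '[0,0,0,0,0]'

```text
time_s: 20.88
position: [0.592, 0.1983, 0.3015]
tool_rot: [[0.045, 0.999, -0.022], [0.999, -0.045, -0.001], [-0.002, -0.022, -1.0]]
ft_force: [-43.6, -0.2, 8.9]
grip_width: 0.0084
gripper_force: 35.9
```

>>> jog_arm --hand '[0.005,0.005,0.012,0.02,0.024]' --pt "-0.003 0 -0.001" --pt "-0.002 0 0" --pt "0 0 0" --pt "0 0 0" --pt "0 0 0" --yaw '[0,0,0,0,0]'

```text
time_s: 21.5
position: [0.5953, 0.197, 0.3009]
tool_rot: [[0.048, 0.999, 0.001], [0.999, -0.048, -0.0], [-0.0, 0.001, -1.0]]
ft_force: [-0.9, -0.4, 1.3]
grip_width: 0.0238
gripper_force: 0.0
```

>>> jog_arm --hand '[0.024,0.024,0.024,0.024,0.024]' --pt "0 0 0.01" --pt "0 0 0.03" --pt "0 0 0.04" --pt "0 0 0.04" --pt "0 0 0" --yaw '[0,0,0,0,0]'

```text
time_s: 22.12
position: [0.5954, 0.1972, 0.4245]
tool_rot: [[0.048, 0.999, 0.007], [0.999, -0.048, 0.001], [0.001, 0.007, -1.0]]
ft_force: [-0.0, 0.3, -1.0]
grip_width: 0.0235
gripper_force: 0.0
```

```bash
python3 st.py
python3 - <<'E'
from rig import env
import cv2
b=env.get_image("scene")[:,:,::-1][40:270,240:480]
cv2.imwrite("pics/s2.png",cv2.resize(b,None,fx=2.5,fy=2.5,interpolation=2))
E
```

```text
position [0.5954 0.1972 0.4245]
ft_force [-0.0358  0.3079 -0.998 ]
wrist_torque [-0.0179  0.0667  0.0265]
grip_width 0.02352090079156248
gripper_force 0.0
q [  7.5274  28.2109  35.7267  -0.0093 115.6377  10.2882]
87.23540665561997
```

View pics/s2.png

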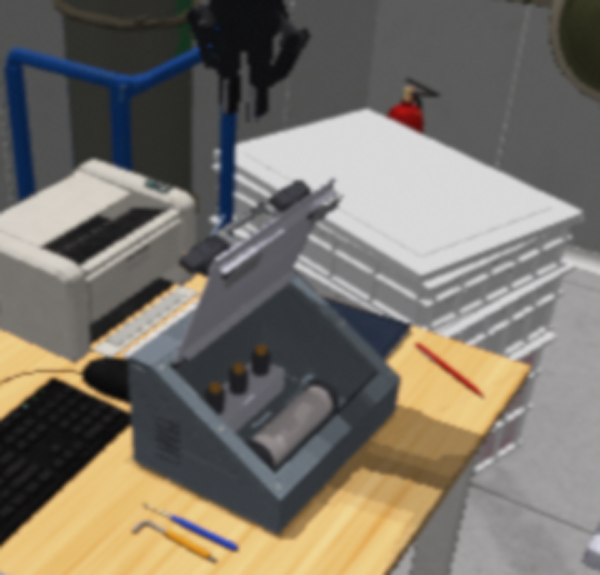

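The panel stands open at its stop, leaning slightly towards the robot, with both wings parallel to the hinge. The gripper is clear and the pen, brush, hex key, mouse and logbook look untouched.

```bash
python3 -c "
from rig import env
print(env.close_job())"
```

```text
the job is handed in; nothing more can be done
None
```

Job handed in at about 22 s: both fasteners were turned to their unlocked stops first, then the panel was swung up to its stop and left standing open, with the arm clear and nothing else touched.

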